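# Seat the ring nest plate on its dowels and swing the keeper over it

### The job

The ring nest plate has been put down crooked on the checking fixture and is riding on top of the two short locating dowels. Without gripping or lifting it, nudge it with the fingertips back towards the two tall banking pins and sideways until its round hole and its slot drop over the dowels and it lies flat; then push the keeper's knob round until the keeper points squarely over the plate. Leave the other things on the desk where they are.

Things in the scene. Friction and masses are not known exactly. Their poses are not given: they have to be found in the camera images.
- fixture: Checking fixture, fixed. Dark steel sub-plate 200 (x) x 260 (y) mm, its top face 20 mm above the desk. Origin: under its centre, at desk height; +x from the front side to the banking pins and keeper, +y to the end where the keeper is parked. Two tall banking pins (12 mm diameter, 24 mm high) at (57, +-32) mm are a rough stop, 1 mm behind the back edge of the seated plate; the keeper's post is at (80, 0).
- dowel_round (a point): Foot, on the sub-plate's top face, of the dowel that takes the plate's round hole: fixture (12, 50, 20) mm. Dowel: 10 mm diameter, 8 mm high, its upper 4.5 mm rounding off to a 3 mm flat.
- dowel_slot (a point): Foot, on the sub-plate's top face, of the like dowel that takes the plate's slot: fixture (12, -50, 20) mm.
- nest_plate: Loose aluminium plate 100 (x) x 170 (y) x 8 mm, 0.28 to 0.46 kg, with a raised ring nest (44 mm wide, 3.5 mm high) at (-20, 0). Origin: centre of its underside. At the start it rides on the dowels' tops, front edge on the sub-plate, 12 to 24 mm too far to -x, up to 24 mm off to either side, turned up to 0.1 rad. Seated, its origin is at fixture (0, 0, 20) mm, about 1 mm of play, axes parallel to the fixture's.
- hole_round (a point): Centre of the plate's 12 mm round through hole at its underside, plate (12, 50, 0) mm: at point dowel_round when seated. Sliding the plate takes 5 to 20 N.
- hole_slot (a point): Centre of the plate's through slot, 12 (x) x 18 (y) mm, at its underside, plate (12, -50, 0) mm: at point dowel_slot when seated.
- keeper (a joint): Swing keeper, a flat arm turning about the upright post; stays where left (about 1 N at the knob moves it). 0 = parked along fixture +y, behind the banking pins; grows anticlockwise from above to 1.57 = along -x, squarely over the plate (stop 1.6). Starts at 0 to 0.3. Its foot hangs to 9.5 mm above the sub-plate: it clears the seated plate but strikes and shoves one still on the dowels.
- keeper_pivot (a point): On the keeper's turning axis, fixture (80, 0, 70) mm. The arm lies 46 to 54 mm above the desk and is 14 mm wide.
- keeper_knob (a point): Centre of the black upright knob on the keeper's free end, 58 mm from the turning axis, 70 mm above the desk; the knob is 15 mm in diameter and stands from 54 to 83 mm above the desk.
- ring_gauge: Bystander: knurled steel ring gauge, 54 mm diameter, 18 mm high, on the desk beside the fixture. Origin under its centre.
- loose_ring: Bystander: small brass-coloured cage ring, 31 mm diameter, 9 mm high, on the desk beside the fixture. Origin under its centre.
- gauge_block: Bystander: steel gauge block 9 x 35 x 20 mm on the desk beside the fixture. Origin under its centre.
- marker: Bystander: marker pen, 112 mm long, on the desk to the right.
- screwdriver: Bystander: small screwdriver, 143 mm long, on the desk to the right.

How it is judged (in metres and radians):
On the way, in this order (a step that is already met when the one before it is completed fails the run):
1. the nest plate lies flat with its hole and slot over the dowels while the keeper is still clear of it (horizontal distance between hole_round and dowel_round below 0.003 m and horizontal distance between hole_slot and dowel_slot below 0.004 m and height (world z) of each of hole_round, hole_slot below 0.0225 m and angle between nest_plate's own z axis and vertical below 0.03 rad and value of joint keeper below 0.8 rad), for 0.2 s.
2. the keeper has been swung over the plate (value of joint keeper above 1.4 rad), for 0.2 s.
At the end, for the whole second after the job is handed in: The nest plate lies at rest, flat on the sub-plate (both holes' undersides within 2.5 mm of its top face, tilt under 0.03 rad), round hole within 3 mm and slot within 4 mm of their dowels, and the keeper stands over it (joint above 1.4 rad) (horizontal distance between hole_round and dowel_round below 0.003 m and horizontal distance between hole_slot and dowel_slot below 0.004 m and height (world z) of each of hole_round, hole_slot below 0.0225 m and angle between nest_plate's own z axis and vertical below 0.03 rad and value of joint keeper above 1.4 rad and linear speed of nest_plate below 0.01 m/s); the robot touches nothing.
It fails at once if the nest plate was lifted or carried (origin more than 18 mm above the sub-plate, or tilted more than 0.3 rad) (height (world z) of nest_plate above 0.038 m or angle between nest_plate's own z axis and vertical above 0.3 rad).
It fails at once if a bystander was moved by more than 20 mm (distance of any of ring_gauge, loose_ring, gauge_block, marker, screwdriver from where it was at the start of the episode above 0.02 m).
It also fails if it takes over 64 s, if anything falls off the work surface, if the arm or the gripper's body presses on something with over 40 N, if the wrist force passes 120 N, or if a joint passes its speed limit or range.

### The arm

A 6-joint arm with a two-finger parallel gripper is mounted at the origin on a cart in front of the work surface, level with it; the furniture and walls round the work are solid. World frame = base frame: x ahead of the robot, y to its left, z up, the work surface at z = 0. Lengths are in m, angles in degrees, forces in N, time in s.
With the tool pointing down it reaches from about 0.4 to 0.825 m from the base axis. Payload 7 kg.
Tool frame: the origin (TCP) lies at the very end of the fingers, on their centre line; the grasp point (between the pads) lies 19 mm behind it (ctrl.grip_depth is the z of the grasp point in the tool frame, in m); z points along the fingers, y is the direction in which the jaws open and shut (so a half turn about z gives the same grasp; the last joint's range is limited). The gripper opens to 88 mm and grips with 3 to 60 N. Pads are 19 mm wide; open, the fingers measure 130 mm over their backs; the gripper's body (78 mm by 193 mm) begins 47 mm behind the grasp point.
Start: joints at [80.907, 20.546, 0.682, 0, -70.136, -16.507], TCP at [0.292, 0.609, 0.227] pointing down, gripper open.
Joint ranges: [-176.03, 176.03], [-82.01, 121.73], [-58.28, 71.71], [-173.87, 95.51], [-174.79, -0.11], [-173.66, 173.66]. Speed limits (degrees/s): [136.94, 136.94, 172.46, 180, 180, 180].

### API

Orientations are given as [roll, pitch, yaw] about the fixed x, y, z axes, in that order (R = Rz(yaw) Ry(pitch) Rx(roll)).
In Python, from plant import telemetry, snapshot, job, models, ctrl gives the robot as it stands.
- The arm moves only by the tool jog_arm, never from a script. Its argument "targets" is text: rows parted by semicolons, each of 7 numbers parted by spaces: the shift along the tool's x, y, z in m, then the turn, a rotation vector about the tool's x, y, z in degrees, then the gripper command: -1 is shut, 1 is fully open, values between are in proportion. A call has exactly 8 rows; each row is the pose to reach, as a shift and turn from the pose measured when the call began, along the tool's axes at that moment; what a row does not reach only later rows make up. A row lasts 1/8 s, in which the tool goes at most 62.5 mm and 10.7 degrees, less where a joint would pass 70% of its speed; a pose out of reach is approached as far as the arm can. A call with a gripper value outside its range is refused whole. The fingers move at their own pace and stop on an object; the grip force is fixed at half the most. Time passes only in rows, so rows that repeat a pose let the fingers close, or fill a call up. It gives the time, the measured TCP pose, the force and the opening at its end, in the units of the state.
- telemetry.get_obs(): the state, without advancing time (a new reading comes with each control period).
- snapshot(name): name is "side" or "top"; returns a dict with "img" (384x512x3 uint8, red, green, blue), "range_z" (384x512 float32, m along the optical axis (not along the pixel's ray), 0 where there is no reading), "intrinsics" (3x3 intrinsics, pixels), "k1" (the pictures are not rectified: a ray, as slopes to the right and down, at radius r is drawn at 1 + k1 r^2 times it, then the intrinsics apply), "R" (3x3) and "t" (3): a world point X has camera coordinates R X + t. Camera axes: x right, y down, z forward; pixel columns grow to the right and rows downward; lengths in m; the calibration is good to about 2 mm. A picture is of the moment at which its call begins.
- job.close_job(): hands the job in, once; it reports no verdict.
Trained networks look in a picture, given as the dict that the camera call returned (one of the last four; its "shot" number tells which), for a name from the list of things; names that differ only in an ending like _2 or _b are one class to them, and where a whole thing is asked for, a point or a joint stands for the part that bears it (a point fixed in the world has none). Each returns a list of dicts, best first, with "conf" (0 to 1); they miss things now and then, are a little off and sometimes report something else, mostly with a low value. They report only what shows in the picture. A call takes as long as a camera call.
- models.cut_out(name, picture): "region" (384x512 bool, what is visible of it) and "uv" ([column, row] in pixels, amid what is visible of it).
- models.spot_point(name, picture): "uv" ([column, row] in pixels: a listed point, or the origin of a listed thing).
The state is a dict: "clock": time; "joint_pos": joint angles; "qvel": joint speeds; "tau": joint torques, N m; "tool_pos": TCP position; "orientation": TCP orientation; "force": force on the tool from outside, world axes, zero at the start; "moment": the same for the moment, N m; "opening": finger opening in m.
Only numpy, scipy, OpenCV 4.12 (cv2) and the standard library are available. Lean on these libraries where they do the work, as an engineer would, in place of code of your own. Each camera call takes 0.05 s, during which the arm holds its last target.

## Working session

There is one attempt and no reset: what is moved stays moved. The work goes in short steps, Python scripts to look and compute and a tool call to move; the robot and the scene stay as the last step left them, time stands still between calls to the robot, and variables do not carry over. Pictures are saved under pics/ and viewed, and the job is handed in when it is done.

Besides the shell and the picture viewer there is one more tool, called after "Call:" as name(argument=value, ...), one argument or row to a line, values as JSON. jog_arm: Moves the arm, as the interface text tells. Its arguments: {"type":"object","properties":{"targets":{"type":"string"}},"required":["targets"]}

```bash
ls; mkdir -p pics
cat > h.py <<'E'
import numpy as np, cv2
from plant import telemetry, snapshot, job, models, ctrl
def ray(p,uv):
    K=np.array(p["intrinsics"]);k1=p["k1"]
    d=np.array([(uv[0]-K[0,2])/K[0,0],(uv[1]-K[1,2])/K[1,1]])
    u=d.copy()
    for _ in range(20): u=d/(1+k1*(u@u))
    R=np.array(p["R"]);t=np.array(p["t"])
    return -R.T@t, R.T@np.array([u[0],u[1],1.])
def atz(p,uv,z):
    o,d=ray(p,uv); return o+d*(z-o[2])/d[2]
def atdepth(p,uv):
    o,d=ray(p,uv); return o+d*p["range_z"][int(round(uv[1])),int(round(uv[0]))]
def proj(p,X):
    c=np.array(p["R"])@np.array(X)+np.array(p["t"]);u=c[:2]/c[2];u=u*(1+p["k1"]*(u@u));K=np.array(p["intrinsics"])
    return np.array([K[0,0]*u[0]+K[0,2],K[1,1]*u[1]+K[1,2]])
def save(p,n): cv2.imwrite("pics/"+n,p["img"][:,:,::-1])
E
python3 - <<'E'
from h import *
np.set_printoptions(precision=4,suppress=True)
print(telemetry.get_obs())
for n in("top","side"):
    p=snapshot(n);save(p,n+"0.png")
    print(n,"cam",-np.array(p["R"]).T@p["t"],p["intrinsics"][0][0])
    for s,z in(("fixture",0),("dowel_round",.02),("dowel_slot",.02),("nest_plate",.024),("hole_round",.028),("hole_slot",.028),("keeper_pivot",.07),("keeper_knob",.07),("ring_gauge",0),("loose_ring",0),("gauge_block",0),("marker",.005),("screwdriver",.01)):
        try:
            for r in models.spot_point(s,p)[:2]: print(s,round(r["conf"],2),np.round(r["uv"],1),atz(p,r["uv"],z))
        except Exception as e: print(s,e)
E
```

```text
pics
{'clock': 0.0, 'joint_pos': array([ 80.9057,  20.5939,   0.6305,  -0.0196, -70.1345, -16.5059]), 'qvel': array([-0.1398, -0.026 , -0.0226,  0.0477,  0.0028, -0.0029]), 'tau': array([  0.0028, -58.2729,  29.3052,   6.9973,   0.0069,  -0.0002]), 'tool_pos': array([0.2915, 0.6083, 0.2256]), 'orientation': array([179.9008,  -0.0101, -25.6069]), 'force': array([ 0.9234,  0.2576, -0.3588]), 'moment': array([ 0.0045, -0.0115,  0.0086]), 'opening': 0.08758457228485754}
top cam [ 0.4059 -0.0893  0.988 ] 364.87175421705086
fixture 0.87 [233.5 188.8] [ 0.5564 -0.0164  0.    ]
dowel_round 0.75 [208.5 185.3] [0.5628 0.0497 0.02  ]
dowel_slot 0.8 [253.5 181.9] [ 0.5723 -0.0715  0.02  ]
dowel_slot 0.6 [286.4 151.5] [ 0.6568 -0.1609  0.02  ]
nest_plate 0.82 [240.7 196.4] [ 0.5323 -0.0377  0.024 ]
hole_round 0.87 [220.9 198.2] [0.5268 0.0147 0.028 ]
hole_slot 0.7 [257.1 187.2] [ 0.5566 -0.0813  0.028 ]
hole_slot 0.54 [232.1 186.6] [ 0.5581 -0.0147  0.028 ]
keeper_pivot 0.58 [228.1 150.1] [ 0.6472 -0.0061  0.07  ]
keeper_pivot 0.58 [366.5 219. ] [ 0.4689 -0.3602  0.07  ]
keeper_knob 0.7 [208.9 16
[... 476 characters left out ...]
.79 [270.2 197.1] [ 0.5799 -0.0711  0.02  ]
nest_plate 0.81 [254.9 186.2] [ 0.5465 -0.0321  0.024 ]
hole_round 0.79 [251.7 173.7] [0.5414 0.0137 0.028 ]
hole_slot 0.93 [257.6 198.3] [ 0.5495 -0.0833  0.028 ]
keeper_pivot 0.71 [292.6 163.9] [ 0.6381 -0.011   0.07  ]
keeper_knob 0.74 [260.5 172.3] [ 0.5593 -0.0397  0.07  ]
keeper_knob 0.67 [284.4 150.7] [0.625  0.0471 0.07  ]
ring_gauge 0.7 [195.1 177.9] [0.3989 0.0439 0.    ]
loose_ring 0.41 [242.4 241.3] [ 0.5094 -0.1929  0.    ]
gauge_block 0.5 [307.7 229.9] [ 0.6549 -0.167   0.    ]
marker 0.63 [224.6 315. ] [ 0.4693 -0.3851  0.005 ]
marker 0.6 [252.4 186.3] [ 0.5417 -0.0075  0.005 ]
screwdriver 0.67 [291.  305.1] [ 0.5915 -0.3754  0.01  ]
```

Run:
```python
import cv2
t=cv2.imread("pics/top0.png")[110:270,160:320];s=cv2.imread("pics/side0.png")[120:270,170:340]
cv2.imwrite("pics/t0c.png",cv2.resize(t,None,fx=3.7,fy=3.7,interpolation=cv2.INTER_CUBIC))
cv2.imwrite("pics/s0c.png",cv2.resize(s,None,fx=4,fy=4,interpolation=cv2.INTER_CUBIC))
```

```text
(no output)
```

View pics/t0c.png

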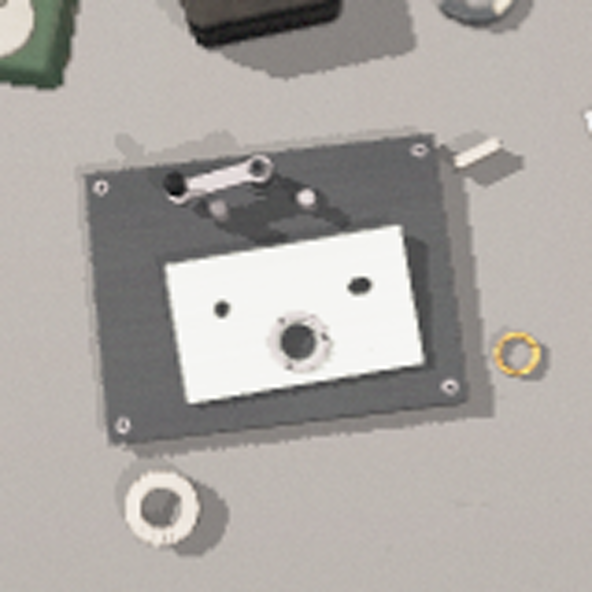

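View pics/s0c.png

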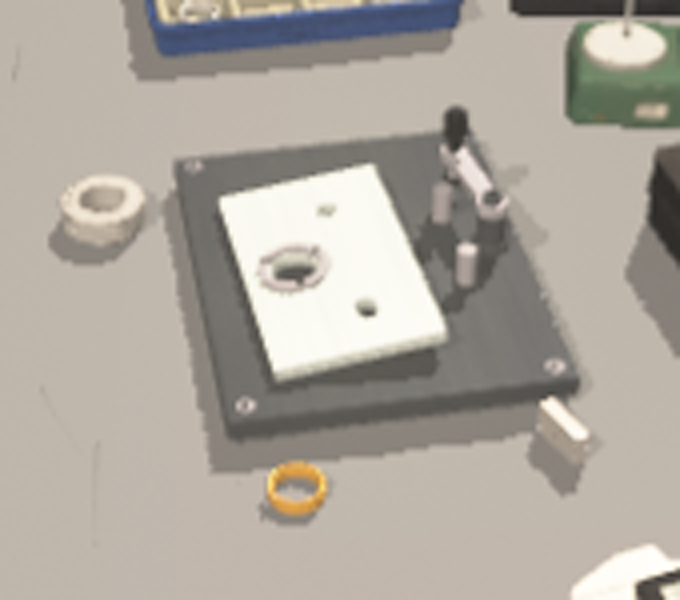

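View pics/top0.png

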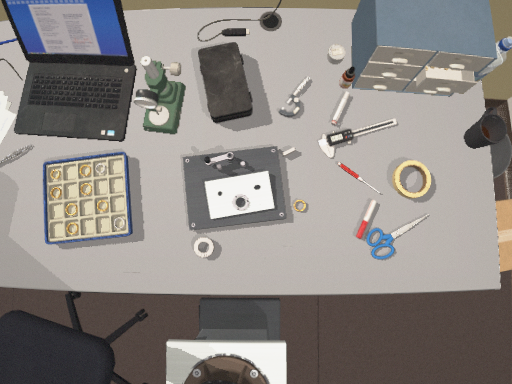

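```bash
cat > fit.py <<'E'
from h import *
from scipy.optimize import minimize
from scipy.ndimage import map_coordinates
def Rz(a): c,s=np.cos(a),np.sin(a); return np.array([[c,-s,0],[s,c,0],[0,0,1]])
def projN(p,X):
    c=X@np.array(p["R"]).T+np.array(p["t"]);u=c[:,:2]/c[:,2:];u=u*(1+p["k1"]*(u**2).sum(1,keepdims=True));K=np.array(p["intrinsics"])
    return u*[K[0,0],K[1,1]]+[K[0,2],K[1,2]]
def edgescore(p,C,sgn,edges,w=1.2,clip=60):
    g=p["g"]; cen=projN(p,C.mean(0,keepdims=True))[0]; s=0;n=0
    for e in edges:
        a,b=C[e],C[(e+1)%4]
        t=np.linspace(.04,.96,60)[:,None]
        q=projN(p,a+(b-a)*t); d=q[-1]-q[0]; nn=np.array([-d[1],d[0]])/np.hypot(*d)
        if (cen-q[0])@nn<0: nn=-nn
        vi=map_coordinates(g,(q+nn*w)[:,::-1].T,order=1);vo=map_coordinates(g,(q-nn*w)[:,::-1].T,order=1)
        s+=np.clip(sgn*(vi-vo),-clip,clip).sum();n+=60
    return s/n
def prep(p): p["g"]=cv2.GaussianBlur(cv2.cvtColor(p["img"],cv2.COLOR_RGB2GRAY).astype(float),(0,0),.7)
def fixC(v):
    return np.array([[-.1,-.13,0],[.1,-.13,0],[.1,.13,0],[-.1,.13,0]])@Rz(v[2]).T+[v[0],v[1],.02]
def plC(v,tilt,roll=0,z0=.02):
    P=np.array([[-.05,-.085,.008],[.05,-.085,.008],[.05,.085,.008],[-.05,.085,.008]])
    # tilt: rear up, about front lower edge
    P=P+[.05,0,0]; c,s=np.cos(tilt),np.sin(tilt)
    P=np.stack([P[:,0]*c-P[:,2]*s,P[:,1],P[:,0]*s+P[:,2]*c],1)-[.05,0,0]
    P[:,2]+=roll*P[:,1]
    return P@Rz(v[2]).T+[v[0],v[1],z0]
def best(f,x0,sc=(.003,.003,.02)):
    b=None
    for k in range(6):
        r=np.random.RandomState(k); s0=np.array(x0)+(r.randn(3)*np.array(sc) if k else 0)
        S=np.vstack([s0]+[s0+np.eye(3)[i]*sc[i] for i in range(3)])
        q=minimize(f,s0,method="Nelder-Mead",options=dict(initial_simplex=S,xatol=1e-5,fatol=1e-4))
        if b is None or q.fun<b.fun:b=q
    return b
def fitfix(p,x0=(.5564,-.0164,.13)): 
    # unshadowed edges get a bright outside
    return best(lambda v:-edgescore(p,fixC(v),-1,range(4)),x0)
def fitplate(p,x0,tilt): return best(lambda v:-edgescore(p,plC(v,tilt),1,range(4)),x0)
def rel(f,v):
    d=Rz(-f[2])@np.array([v[0]-f[0],v[1]-f[1],0]); return np.array([d[0]*1e3,d[1]*1e3,v[2]-f[2]])
E
cat > see.py <<'E'
import sys
from fit import *
np.set_printoptions(precision=4,suppress=True)
tag=sys.argv[1]; tilts=[float(a) for a in sys.argv[2].split(",")]
x0=[.5323,-.0377,.15]
if len(sys.argv)>3: x0=[float(a) for a in sys.argv[3].split(",")]
for n in("top","side"):
    p=snapshot(n);prep(p);save(p,f"{n}{tag}.png")
    f=fitfix(p);print(n,"fix",f.x,f.fun)
    for t in tilts:
        b=fitplate(p,x0,t);r=rel(f.x,b.x);print(n,"tilt",t,"plate",b.x,round(b.fun,1),"rel mm,rad",r)
        for h,hy in(("round",50),("slot",-50)):
            a=r[2];print("   ",h,"err mm",r[0]+np.cos(a)*12-np.sin(a)*hy-12,r[1]+np.sin(a)*12+np.cos(a)*hy-hy)
    for z,nm in((.07,"keeper_knob"),(.07,"keeper_pivot")):
        for k in models.spot_point(nm,p)[:2]:
            w=atz(p,k["uv"],z);d=Rz(-f.x[2])@(w-[f.x[0],f.x[1],0]);print(nm,round(k["conf"],2),w,d*1e3)
    im=p["img"][:,:,::-1].copy()
    im=cv2.resize(im,None,fx=4,fy=4,interpolation=cv2.INTER_CUBIC)
    b=fitplate(p,x0,tilts[0])
    for C,col in((fixC(f.x),(0,0,255)),(plC(b.x,tilts[0]),(255,0,0))):
        q=((projN(p,C)+.5)*4).astype(int);cv2.polylines(im,[q],True,col,1)
    r0=(460,640) if n=="top" else (480,700)
    cv2.imwrite(f"pics/{n}{tag}_f.png",im[r0[0]:r0[0]+580,r0[1]:r0[1]+680])
print(telemetry.get_obs()["clock"])
E
python3 see.py 1 0.1
```

```text
top fix [ 0.5579 -0.0176  0.1216] -37.200943340158645
top tilt 0.1 plate [ 0.5373 -0.0334  0.1495] -60.0 rel mm,rad [-22.354  -13.1501   0.0279]
    round err mm -23.751909485850383 -12.835162581525417
    slot err mm -20.965313572675555 -12.796329457551217
keeper_knob 0.58 [0.6219 0.0414 0.07  ] [70.7053 50.7731 70.    ]
keeper_knob 0.17 [ 0.5029 -0.1907  0.07  ] [ -75.5976 -165.1374   70.    ]
keeper_pivot 0.55 [ 0.6392 -0.0143  0.07  ] [81.1095 -6.553  70.    ]
side fix [ 0.5598 -0.0337  0.12  ] -24.220060716428137
side tilt 0.1 plate [ 0.5383 -0.0413  0.1647] -60.0 rel mm,rad [-22.2919  -5.0099   0.0446]
    round err mm -24.535446593605453 -4.524166227664175
    slot err mm -20.0721706581656 -4.424512412870776
keeper_knob 0.53 [0.6181 0.0508 0.07  ] [67.9725 76.8553 70.    ]
keeper_pivot 0.64 [ 0.6325 -0.0177  0.07  ] [74.0139  7.2036 70.    ]
1.7
```

```bash
sed -i 's/clip=60/clip=150/' fit.py; python3 see.py 2 0.1
```

```text
top fix [ 0.5579 -0.0176  0.1216] -37.2791847552211
top tilt 0.1 plate [ 0.5376 -0.0334  0.1741] -124.2 rel mm,rad [-22.0073 -13.169    0.0525]
    round err mm -24.64979975542638 -12.607749176265152
    slot err mm -19.39798486358415 -12.469746153803236
keeper_knob 0.53 [0.6182 0.0511 0.07  ] [68.2157 60.9303 70.    ]
keeper_knob 0.19 [ 0.5447 -0.0229  0.07  ] [-13.6923  -3.5992  70.    ]
keeper_pivot 0.76 [ 0.6411 -0.0073  0.07  ] [83.8186  0.2171 70.    ]
side fix [ 0.5599 -0.0343  0.1217] -24.98969424024368
side tilt 0.1 plate [ 0.5384 -0.0384  0.176 ] -97.3 rel mm,rad [-21.8659  -1.48     0.0543]
    round err mm -24.599041622887373 -0.9021421132231779
    slot err mm -19.168274481918715 -0.7545670625481478
keeper_knob 0.47 [0.6215 0.0406 0.07  ] [70.2172 66.8741 70.    ]
keeper_pivot 0.65 [ 0.6326 -0.0226  0.07  ] [73.5261  2.7648 70.    ]
keeper_pivot 0.59 [ 0.5465 -0.0903  0.07  ] [-20.1648 -54.0304  70.    ]
2.0
```

View pics/top2_f.png

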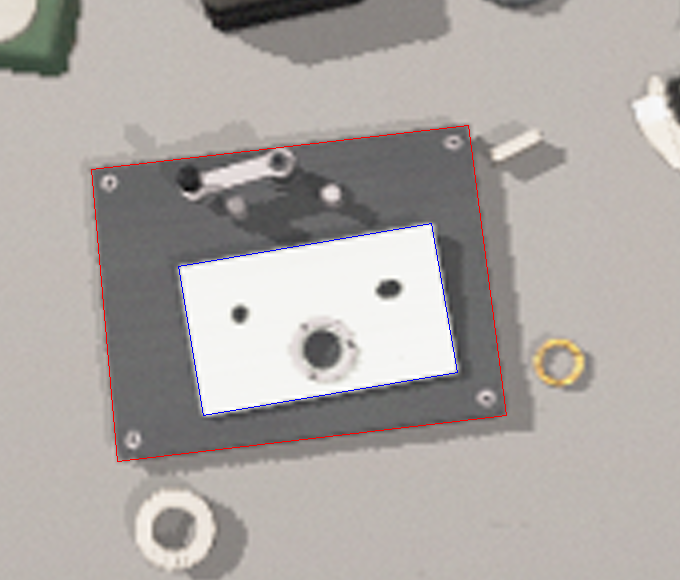

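View pics/side2_f.png

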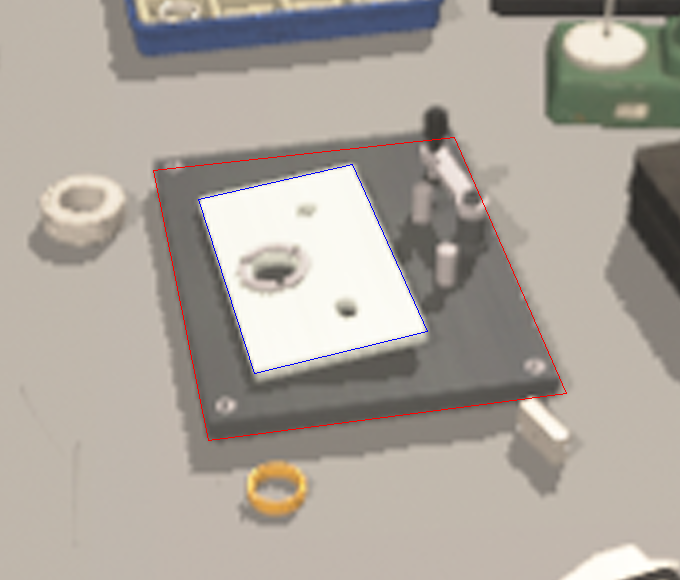

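```bash
cat > go.py <<'E'
# usage: go.py fx fy z  (fixture mm, z mm) [yaw rel fixture deg]
import sys
from h import *
from scipy.spatial.transform import Rotation as R
F=np.array([.5579,-.0176]);A=.1216
o=telemetry.get_obs();Rt=R.from_euler("xyz",o["orientation"],degrees=True);p=np.array(o["tool_pos"])
c,s=np.cos(A),np.sin(A)
d=p[:2]-F;print("now fixture mm",np.round([(c*d[0]+s*d[1])*1e3,(-s*d[0]+c*d[1])*1e3,p[2]*1e3],1),"rpy",np.round(o["orientation"],2),"F",np.round(o["force"],1),"t",round(o["clock"],2),"open",round(o["opening"],4))
a=[float(v) for v in sys.argv[1:]]
for i in range(0,len(a),3):
    fx,fy,z=np.array(a[i:i+3])/1e3
    w=np.array([F[0]+c*fx-s*fy,F[1]+s*fx+c*fy,z])
    Rg=R.from_euler("xyz",[180,0,np.degrees(A)],degrees=True)
    print(np.round(Rt.inv().apply(w-p),4),np.round((Rt.inv()*Rg).as_rotvec(degrees=True),1),"world",np.round(w,3))
E
python3 go.py -97 -13 150 -97 -13 23.5
```

```text
now fixture mm [-188.3  654.   226.6] rpy [-180.     0.   -25.6] F [-0.2 -0.5  0.3] t 2.0 open 0.0877
[0.436  0.513  0.0766] [ -0.    0.  -32.6] world [ 0.463 -0.042  0.15 ]
[0.436  0.513  0.2031] [ -0.    0.  -32.6] world [ 0.463 -0.042  0.024]
```

Call:
jog_arm(
  targets="0.04 0.047 0.005 0 0 -3 1; 0.08 0.094 0.01 0 0 -6 1; 0.12 0.141 0.015 0 0 -9 1; 0.16 0.188 0.02 0 0 -12 1; 0.20 0.235 0.03 0 0 -15 1; 0.24 0.282 0.04 0 0 -18 1; 0.28 0.329 0.05 0 0 -21 1; 0.32 0.376 0.06 0 0 -24 1",
)

```text
clock: 3.0
tool_pos: [0.4181, 0.1298, 0.1669]
orientation: [-179.9, -0.1, -1.5]
force: [1.8, -0.4, 0.2]
opening: 0.0876
```

```bash
python3 go.py -97 -13 150 -97 -13 60
```

```text
now fixture mm [-120.9  163.2  166.9] rpy [-1.7995e+02 -7.0000e-02 -1.4500e+00] F [ 1.8 -0.4  0.2] t 3.0 open 0.0876
[0.0495 0.1708 0.0168] [-0.  -0.1 -8.4] world [ 0.463 -0.042  0.15 ]
[0.0493 0.1709 0.1068] [-0.  -0.1 -8.4] world [ 0.463 -0.042  0.06 ]
```

Call:
jog_arm(
  targets="0.0125 0.043 0.02 0 0 -2 1; 0.025 0.086 0.035 0 0 -4 1; 0.037 0.128 0.055 0 0 -6 1; 0.0493 0.171 0.08 0 0 -8.4 1; 0.0493 0.171 0.1 0 0 -8.4 1; 0.0493 0.171 0.1068 0 0 -8.4 1; 0.0493 0.171 0.1068 0 0 -8.4 1; 0.0493 0.171 0.1068 0 0 -8.4 1",
)

```text
clock: 4.0
tool_pos: [0.4638, -0.0416, 0.0608]
orientation: [-179.9, -0.2, 7.0]
force: [0.7, 0.1, 0.7]
opening: 0.0874
```

```bash
python3 go.py -97 -13 24 -75 -13 24 -66 -13 24;python3 - <<'E'
from h import *
p=snapshot("side");cv2.imwrite("pics/s3.png",cv2.resize(p["img"][100:280,140:340,::-1],None,fx=3.2,fy=3.2,interpolation=cv2.INTER_CUBIC))
E
```

```text
now fixture mm [-96.3 -12.4  60.8] rpy [-1.7995e+02 -1.7000e-01  7.0200e+00] F [0.7 0.1 0.7] t 4.0 open 0.0874
[-0.0008  0.0006  0.0368] [-0.1 -0.2  0.1] world [ 0.463 -0.042  0.024]
[0.0212 0.0006 0.0369] [-0.1 -0.2  0.1] world [ 0.485 -0.04   0.024]
[0.0302 0.0006 0.0369] [-0.1 -0.2  0.1] world [ 0.494 -0.039  0.024]
```

View pics/s3.png

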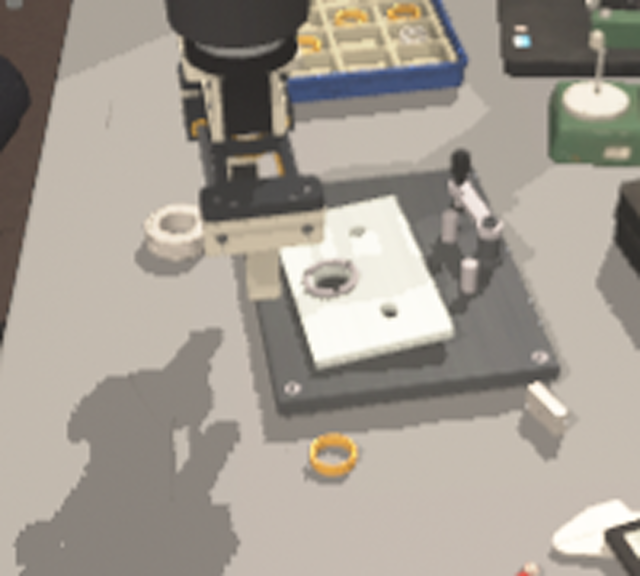

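Call:
jog_arm(
  targets="0 0 0.02 0 0 0 1; 0 0 0.036 0 0 0 1; 0.005 0 0.037 0 0 0 1; 0.010 0 0.037 0 0 0 1; 0.014 0 0.037 0 0 0 1; 0.018 0 0.037 0 0 0 1; 0.021 0 0.037 0 0 0 1; 0.024 0 0.037 0 0 0 1",
)

```text
clock: 5.05
tool_pos: [0.4867, -0.0391, 0.024]
orientation: [-180.0, -0.1, 7.0]
force: [-6.9, -0.2, 7.8]
opening: 0.0876
```

```bash
python3 go.py -66 -13 24
```

```text
now fixture mm [-73.2 -12.7  24. ] rpy [-1.7996e+02 -7.0000e-02  6.9900e+00] F [-6.9 -0.2  7.8] t 5.05 open 0.0876
[ 0.0072  0.0003 -0.    ] [-0.  -0.1  0. ] world [ 0.494 -0.039  0.024]
```

Call:
jog_arm(
  targets="0.002 0 -0.001 0 0 0 1; 0.004 0 -0.001 0 0 0 1; 0.005 0 -0.001 0 0 0 1; 0.006 0 -0.001 0 0 0 1; 0.007 0 -0.001 0 0 0 1; 0.007 0 -0.001 0 0 0 1; 0.007 0 -0.001 0 0 0 1; -0.008 0 -0.001 0 0 0 1",
)

```text
clock: 6.05
tool_pos: [0.4798, -0.0397, 0.0251]
orientation: [-180.0, -0.2, 7.0]
force: [-0.3, 0.0, -0.2]
opening: 0.0878
```

```bash
python3 see.py 4 0.1,0.11 .552,-.031,.122; python3 go.py -110 -13 70
```

```text
top fix [ 0.559  -0.0179  0.1217] -27.06954497031104
top tilt 0.1 plate [ 0.5543 -0.0357  0.1233] -33.7 rel mm,rad [ -6.7837 -17.0493   0.0016]
    round err mm -6.8650209870929215 -17.029815058255096
    slot err mm -6.702492888704554 -17.029682981254055
top tilt 0.11 plate [ 0.5543 -0.0356  0.124 ] -33.7 rel mm,rad [ -6.7999 -17.0236   0.0022]
    round err mm -6.912258509607329 -16.996808232112656
    slot err mm -6.687655788435644 -16.99655599988276
keeper_knob 0.52 [ 0.6444 -0.164   0.07  ] [  67.0784 -155.3433   70.    ]
keeper_knob 0.46 [0.6238 0.0422 0.07  ] [71.6148 51.7706 70.    ]
keeper_pivot 0.74 [ 0.6365 -0.0125  0.07  ] [77.6433 -4.0714 70.    ]
side fix [ 0.5573 -0.0113  0.1235] -18.051828849969322
side tilt 0.1 plate [ 0.5543 -0.0387  0.1229] -73.6 rel mm,rad [ -6.3925 -26.8876  -0.0006]
    round err mm -6.362978511925825 -26.894711063010256
    slot err mm -6.421992639625878 -26.894693649672405
side tilt 0.11 plate [ 0.5543 -0.0397  0.1235] -74.3 rel mm,rad [ -6.4506 -27.894    0.    ]
    round err mm -6.450707028079357 -27.893964971586595
    slot err mm -6.450440938023672 -27.893964971232577
keeper_knob 0.76 [0.6202 0.0425 0.07  ] [69.0533 45.6287 70.    ]
keeper_pivot 0.59 [ 0.6366 -0.0034  0.07  ] [79.6857 -1.9239 70.    ]
6.35
now fixture mm [-80.7 -12.6  25.3] rpy [-1.7995e+02 -1.3000e-01  7.0100e+00] F [0.8 0.4 0.1] t 6.35 open 0.0877
[-0.0292  0.0004 -0.0448] [-0.  -0.1  0. ] world [ 0.45  -0.044  0.07 ]
```

View pics/top4_f.png

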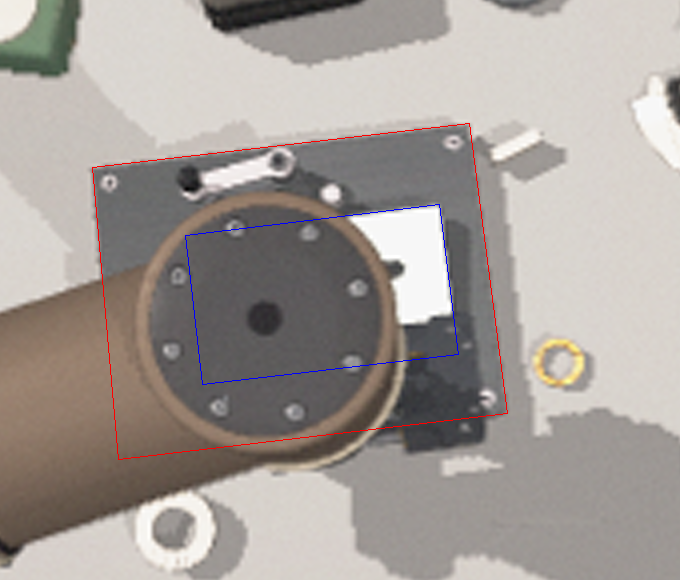

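View pics/side4_f.png

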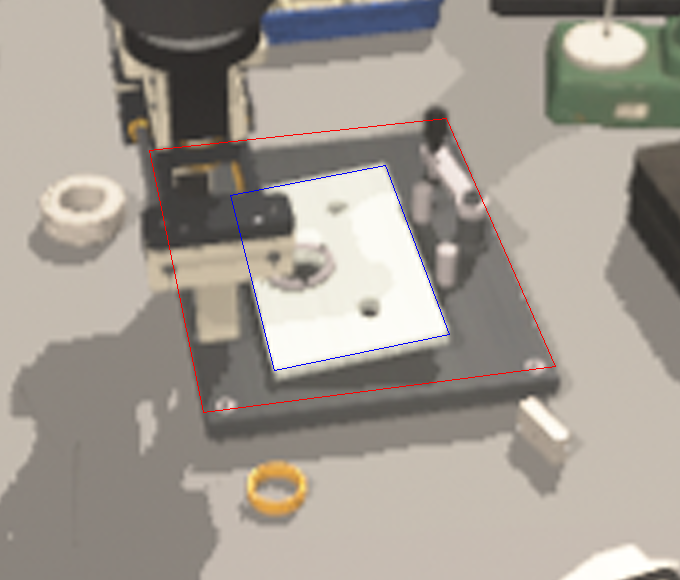

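Call:
jog_arm(
  targets="-0.005 0.01 -0.03 0 0 0 0.5; 0.01 0.045 -0.045 0 0 0 -0.3; 0.035 0.085 -0.045 0 0 0 -1; 0.06 0.11 -0.045 0 0 0 -1; 0.0737 0.1254 -0.04 0 0 0 -1; 0.0737 0.1254 -0.03 0 0 0 -1; 0.0737 0.1254 -0.02 0 0 0 -1; 0.0737 0.1254 -0.02 0 0 0 -1",
)

```text
clock: 7.35
tool_pos: [0.5662, -0.1547, 0.0442]
orientation: [-179.9, 0.0, 7.0]
force: [-0.0, -0.5, -0.1]
opening: 0.0128
```

```bash
python3 go.py -7 -138 25 -7 -120 25 -7 -109 25; python3 see.py 5 0.1,0.11 .552,-.031,.122
```

```text
now fixture mm [  -8.4 -137.1   44.2] rpy [-1.7993e+02  2.0000e-02  7.0500e+00] F [-0.  -0.5 -0.1] t 7.35 open 0.0128
[0.0014 0.0009 0.0192] [-0.1  0.   0.1] world [ 0.568 -0.155  0.025]
[ 0.0014 -0.0171  0.0192] [-0.1  0.   0.1] world [ 0.566 -0.138  0.025]
[ 0.0014 -0.0281  0.0192] [-0.1  0.   0.1] world [ 0.564 -0.127  0.025]
top fix [ 0.5485 -0.035   0.1251] -16.862870174403444
top tilt 0.1 plate [ 0.553  -0.0382  0.1193] -71.5 rel mm,rad [ 4.0591 -3.7384 -0.0059]
    round err mm 4.351599373546264 -3.8094832194489783
    slot err mm 3.7662797452394585 -3.8077702094405623
top tilt 0.11 plate [ 0.5531 -0.0383  0.1189] -71.3 rel mm,rad [ 4.1464 -3.788  -0.0062]
    round err mm 4.454430883127376 -3.862949084779899
    slot err mm 3.8378366894049556 -3.861048124712994
side fix [ 0.5598 -0.0347  0.1182] -24.50763198578826
side tilt 0.1 plate [ 0.5529 -0.034   0.1336] -35.9 rel mm,rad [-6.787   1.5474  0.0154]
    round err mm -7.5591574286518926 1.7264291432986312
    slot err mm -6.017621892829863 1.7383115082926253
side tilt 0.11 plate [ 0.5531 -0.0346  0.1314] -36.4 rel mm,rad [-6.6679  0.916   0.0133]
    round err mm -7.331811820507828 1.0707023054463605
    slot err mm -6.0060453014695705 1.0794909759650295
keeper_knob 0.71 [0.6225 0.045  0.07  ] [71.6565 71.8243 70.    ]
keeper_pivot 0.56 [ 0.5503 -0.0422  0.07  ] [-10.3331  -6.2992  70.    ]
keeper_pivot 0.5 [ 0.6364 -0.0261  0.07  ] [77.0788 -0.5027 70.    ]
7.65
```

View pics/top5_f.png

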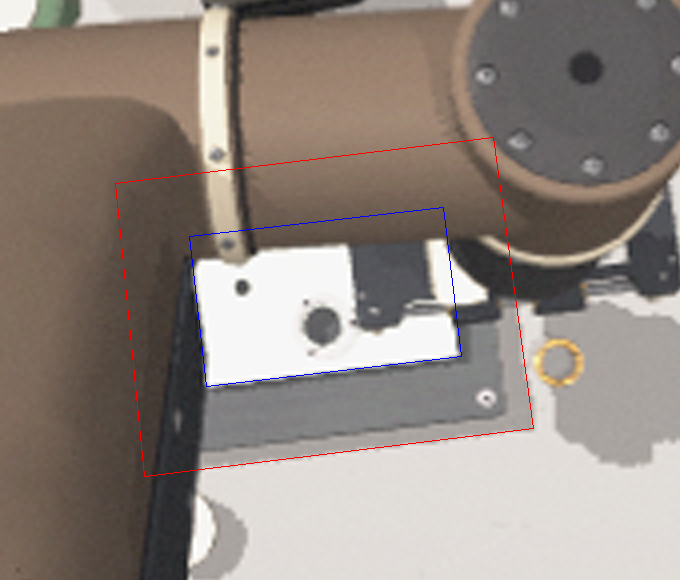

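View pics/side5_f.png

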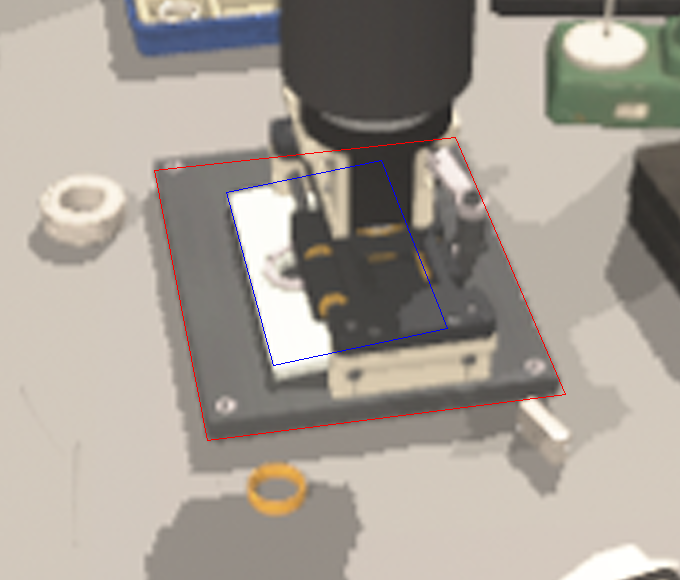

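Call:
jog_arm(
  targets="0.0014 0.001 0.01 0 0 0 -1; 0.0014 0.001 0.0207 0 0 0 -1; 0.0014 -0.005 0.0207 0 0 0 -1; 0.0014 -0.012 0.0207 0 0 0 -1; 0.0014 -0.017 0.0207 0 0 0 -1; 0.0014 -0.021 0.0207 0 0 0 -1; 0.0014 -0.025 0.0207 0 0 0 -1; 0.0014 -0.027 0.0207 0 0 0 -1",
)

```text
clock: 8.65
tool_pos: [0.5662, -0.128, 0.0254]
orientation: [-180.0, -0.2, 7.0]
force: [0.1, -2.7, 1.3]
opening: 0.0002
```

```bash
cat >> fit.py <<'E'
FX=np.array([.5579,-.0176,.1216])
E
sed -i 's/f=fitfix(p);print(n,"fix",f.x,f.fun)/f=type("o",(),{})();f.x=FX/' see.py
python3 go.py -7 -107 23.5 -7 -112 23.5; python3 see.py 6 0.1,0.11 .552,-.031,.122
```

```text
now fixture mm [  -5.1 -110.6   25.4] rpy [-179.97   -0.2     7.05] F [ 0.1 -2.7  1.3] t 8.65 open 0.0002
[-0.0019 -0.0036  0.0019] [-0.  -0.2  0.1] world [ 0.564 -0.125  0.024]
[-0.0019  0.0014  0.0019] [-0.  -0.2  0.1] world [ 0.565 -0.13   0.024]
top tilt 0.1 plate [ 0.5507 -0.0259  0.1335] -54.2 rel mm,rad [-8.1265 -7.3858  0.0119]
    round err mm -8.723426245691837 -7.246290478380438
    slot err mm -7.531263025786025 -7.23918396015295
top tilt 0.11 plate [ 0.5508 -0.0259  0.1333] -54.2 rel mm,rad [-8.0474 -7.4097  0.0117]
    round err mm -8.633790546120954 -7.2725976885574894
    slot err mm -7.462595815688557 -7.265738967864273
side tilt 0.1 plate [ 0.5507 -0.0262  0.1334] -36.9 rel mm,rad [-8.2059 -7.6174  0.0118]
    round err mm -8.79803930177745 -7.4789825262066145
    slot err mm -7.615379456834461 -7.47198886010559
side tilt 0.11 plate [ 0.5508 -0.0264  0.1325] -36.8 rel mm,rad [-8.0939 -7.883   0.0109]
    round err mm -8.639294014867737 -7.7552592722318465
    slot err mm -7.549974577975071 -7.749326012036001
keeper_knob 0.55 [0.6201 0.0479 0.07  ] [69.6452 57.4975 70.    ]
keeper_pivot 0.62 [ 0.5596 -0.1378  0.07  ] [ -12.8567 -119.4754   70.    ]
keeper_pivot 0.48 [ 0.6397 -0.0153  0.07  ] [81.4579 -7.6084 70.    ]
8.95
```

View pics/top6_f.png

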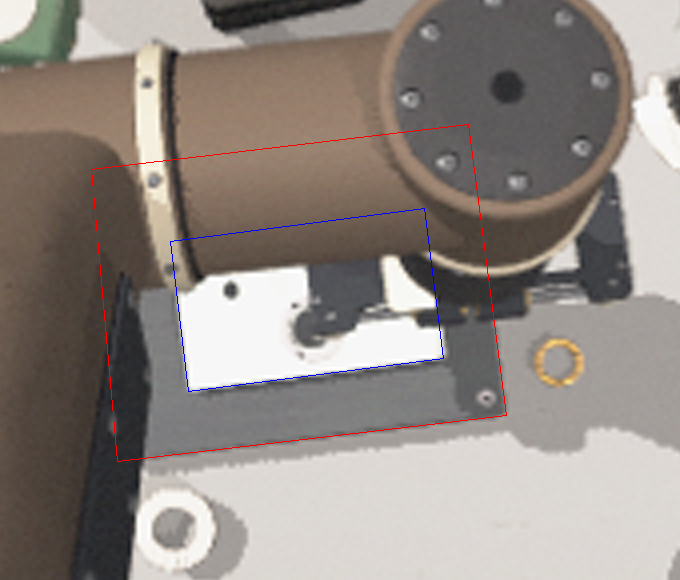

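View pics/side6_f.png

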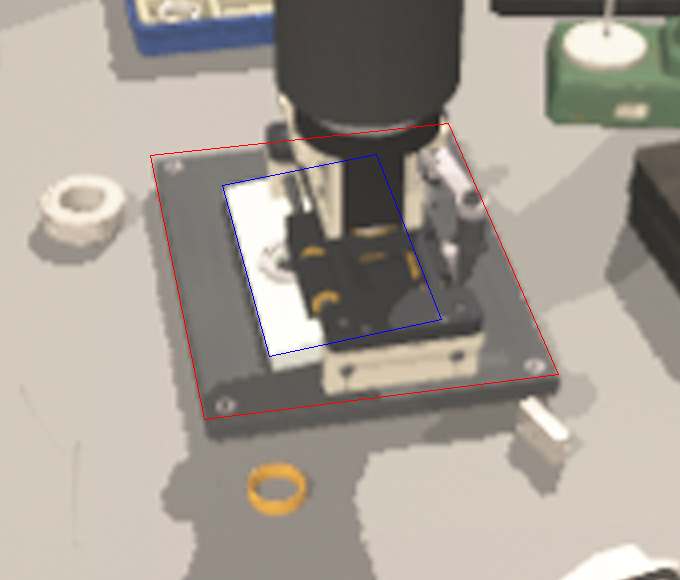

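Call:
jog_arm(
  targets="-0.001 -0.002 0.002 0 0 0 -1; -0.001 -0.0035 0.002 0 0 0 -1; -0.001 -0.005 0.002 0 0 0 -1; -0.001 -0.0065 0.002 0 0 0 -1; -0.001 -0.0075 0.002 0 0 0 -1; -0.001 -0.0085 0.002 0 0 0 -1; -0.001 -0.0085 0.002 0 0 0 -1; -0.001 -0.0085 0.002 0 0 0 -1",
)

```text
clock: 9.95
tool_pos: [0.564, -0.1196, 0.0231]
orientation: [-179.9, -0.2, 7.0]
force: [0.4, -1.0, -0.0]
opening: 0.0005
```

```bash
python3 go.py -7 -103 23.5; python3 see.py 7 0.1 .552,-.018,.122
```

```text
now fixture mm [  -6.3 -102.    23.1] rpy [-179.94   -0.18    7.02] F [ 0.4 -1.  -0. ] t 9.95 open 0.0005
[-0.0007  0.001  -0.0004] [-0.1 -0.2  0.1] world [ 0.563 -0.121  0.024]
top tilt 0.1 plate [ 0.5487 -0.0168  0.1419] -48.9 rel mm,rad [-9.0064  1.9308  0.0203]
    round err mm -10.024626392432568 2.164225528305259
    slot err mm -7.993217511496281 2.184860767578492
keeper_knob 0.47 [ 0.5519 -0.0166  0.07  ] [-5.7949  1.6662 70.    ]
side tilt 0.1 plate [ 0.549  -0.0175  0.1307] -36.0 rel mm,rad [-8.8575  1.1695  0.0091]
    round err mm -9.314144975622156 1.276878801752943
    slot err mm -8.401812084314592 1.2810406448804486
keeper_knob 0.5 [0.6214 0.0447 0.07  ] [70.6282 54.1041 70.    ]
keeper_pivot 0.73 [ 0.6387 -0.0189  0.07  ] [ 80.0781 -11.1182  70.    ]
10.25
```

View pics/top7_f.png

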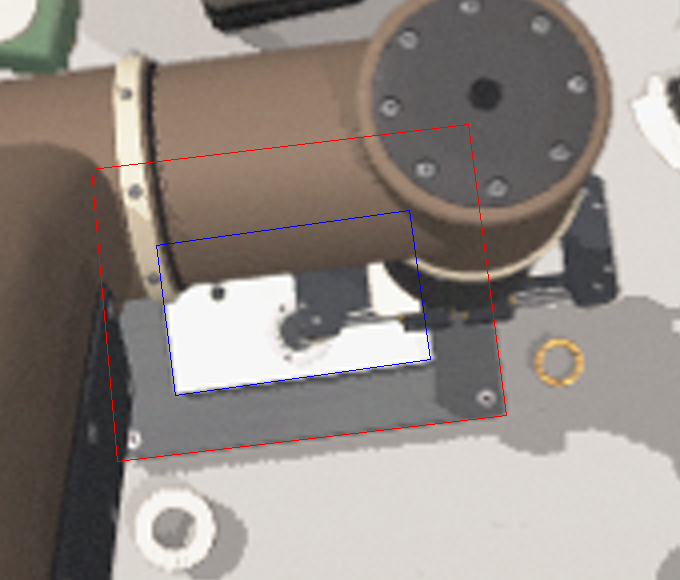

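```bash
python3 go.py -7 -112 23.5 -7 -112 60 -95 0 60 -95 0 24
```

```text
now fixture mm [  -6.2 -102.1   23.1] rpy [-179.95   -0.18    7.03] F [-0.6  0.5 -0.2] t 10.25 open 0.0002
[-0.0008  0.0099 -0.0004] [-0.1 -0.2  0.1] world [ 0.565 -0.13   0.024]
[-0.0007  0.0099 -0.0369] [-0.1 -0.2  0.1] world [ 0.565 -0.13   0.06 ]
[-0.0886 -0.1022 -0.0371] [-0.1 -0.2  0.1] world [ 0.464 -0.029  0.06 ]
[-0.0887 -0.1022 -0.0011] [-0.1 -0.2  0.1] world [ 0.464 -0.029  0.024]
```

Call:
jog_arm(
  targets="0 0.01 -0.002 0 0 0 -1; 0 0.012 -0.04 0 0 0 -1; -0.035 -0.02 -0.045 0 0 0 -1; -0.065 -0.06 -0.045 0 0 0 0; -0.089 -0.1 -0.042 0 0 0 1; -0.091 -0.102 -0.037 0 0 0 1; -0.091 -0.102 -0.037 0 0 0 1; -0.091 -0.102 -0.035 0 0 0 1",
)

```text
clock: 11.25
tool_pos: [0.4621, -0.0301, 0.0581]
orientation: [-179.9, -0.2, 7.0]
force: [-0.3, 1.5, -0.1]
opening: 0.0453
```

```bash
python3 go.py -95 0 60 -95 0 24 -72 0 24
```

```text
now fixture mm [-96.6  -0.8  58.1] rpy [-179.95   -0.22    6.98] F [-0.3  1.5 -0.1] t 11.25 open 0.0453
[ 0.0016 -0.0008 -0.0019] [-0.1 -0.2  0. ] world [ 0.464 -0.029  0.06 ]
[ 0.0015 -0.0008  0.0341] [-0.1 -0.2  0. ] world [ 0.464 -0.029  0.024]
[ 0.0245 -0.0008  0.0341] [-0.1 -0.2  0. ] world [ 0.486 -0.026  0.024]
```

Call:
jog_arm(
  targets="0 0 0 0 0 0 1; 0 0 0.01 0 0 0 1; 0 0 0.025 0 0 0 1; 0.002 0 0.034 0 0 0 1; 0.009 0 0.034 0 0 0 1; 0.016 0 0.034 0 0 0 1; 0.021 0 0.034 0 0 0 1; 0.025 0 0.034 0 0 0 1",
)

```text
clock: 12.25
tool_pos: [0.4877, -0.0269, 0.0244]
orientation: [-179.9, -0.3, 7.0]
force: [-0.3, 1.0, 0.0]
opening: 0.0873
```

```bash
python3 go.py -72 0 24 -65 0 24 -59 0 24
```

```text
now fixture mm [-70.8  -0.7  24.4] rpy [-179.94   -0.25    6.98] F [-0.3  1.   0. ] t 12.25 open 0.0873
[-0.0012 -0.0007  0.0004] [-0.1 -0.3  0. ] world [ 0.486 -0.026  0.024]
[ 0.0058 -0.0007  0.0005] [-0.1 -0.3  0. ] world [ 0.493 -0.025  0.024]
[ 0.0118 -0.0007  0.0005] [-0.1 -0.3  0. ] world [ 0.499 -0.025  0.024]
```

Call:
jog_arm(
  targets="0.002 0 0 0 0 0 1; 0.004 0 0 0 0 0 1; 0.0055 0 0 0 0 0 1; 0.007 0 0 0 0 0 1; 0.0085 0 0 0 0 0 1; 0.010 0 0 0 0 0 1; 0.011 0 0 0 0 0 1; 0.0115 0 0 0 0 0 1",
)

```text
clock: 13.25
tool_pos: [0.4994, -0.0254, 0.0245]
orientation: [-179.9, -0.3, 7.0]
force: [-0.4, 1.1, 1.2]
opening: 0.0878
```

```bash
python3 go.py -59 0 24; python3 see.py 8 0.1,0.05,0 .555,-.018,.122
```

```text
now fixture mm [-59.   -0.7  24.5] rpy [-179.94   -0.27    6.98] F [-0.4  1.1  1.2] t 13.25 open 0.0878
[ 0.     -0.0007  0.0005] [-0.1 -0.3  0. ] world [ 0.499 -0.025  0.024]
top tilt 0.1 plate [ 0.5591 -0.0181  0.1048] -24.9 rel mm,rad [ 1.1297 -0.5992 -0.0168]
    round err mm 1.9655627295687044 -0.8072481691152475
    slot err mm 0.2903935634274699 -0.793216225962162
top tilt 0.05 plate [ 0.5593 -0.0181  0.1072] -25.4 rel mm,rad [ 1.3152 -0.679  -0.0144]
    round err mm 2.0339719131623895 -0.8569673418519059
    slot err mm 0.593936089479584 -0.8465982883981056
top tilt 0.0 plate [ 0.5594 -0.0183  0.1131] -25.9 rel mm,rad [ 1.4219 -0.8545 -0.0085]
    round err mm 1.8454273997193908 -0.9580703961136336
    slot err mm 0.997473713280769 -0.9544752042148801
side tilt 0.1 plate [ 0.5584 -0.0328  0.124 ] -56.3 rel mm,rad [ -1.3663 -15.1806   0.0024]
    round err mm -1.4872394721522006 -15.151695717388733
    slot err mm -1.245477647006048 -15.151403473061208
side tilt 0.05 plate [ 0.5585 -0.0291  0.1258] -56.1 rel mm,rad [ -0.8023 -11.5349   0.0042]
    round err mm -1.0145890798366288 -11.484403226009796
    slot err mm -0.5902929328355455 -11.483503085856732
side tilt 0.0 plate [ 0.5588 -0.0222  0.1139] -54.1 rel mm,rad [ 0.3132 -4.6343 -0.0077]
    round err mm 0.6963074153490787 -4.7277630354317
    slot err mm -0.070605468504926 -4.7248222153324875
keeper_knob 0.76 [0.6218 0.0528 0.07  ] [72.0002 62.1002 70.    ]
keeper_pivot 0.75 [ 0.6389 -0.2444  0.07  ] [  52.9346 -234.9534   70.    ]
keeper_pivot 0.68 [ 0.5542 -0.114   0.07  ] [-15.3806 -95.2483  70.    ]
13.55
```

View pics/side8_f.png

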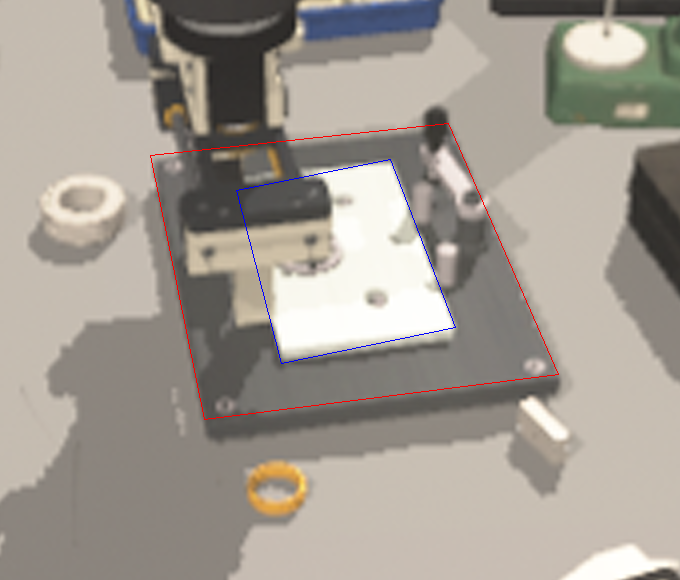

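View pics/top8_f.png

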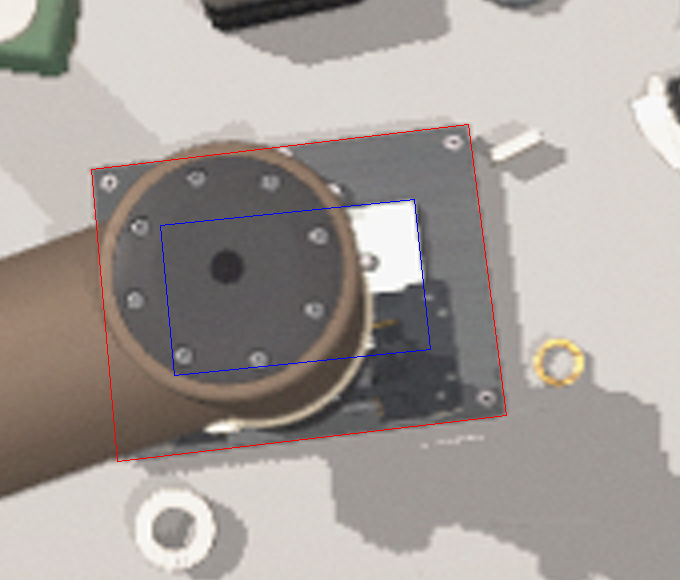

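Call:
jog_arm(
  targets="-0.01 0 0 0 0 0 1; -0.02 0 -0.03 0 0 0 0; -0.02 -0.05 -0.07 0 0 0 -1; -0.02 -0.1 -0.1 0 0 0 -1; -0.02 -0.15 -0.12 0 0 0 -1; -0.01 -0.2 -0.13 0 0 0 -1; 0 -0.25 -0.13 0 0 0 -1; 0 -0.28 -0.13 0 0 0 -1",
)

```text
clock: 14.55
tool_pos: [0.464, 0.2542, 0.1548]
orientation: [-179.9, -0.3, 7.1]
force: [0.3, -0.6, -0.2]
opening: 0.023
```

```bash
python3 see.py 9 0,0.05 .558,-.018,.122
python3 - <<'E'
from fit import *
p=snapshot("top")
H=np.zeros((384,512))
vs,us=np.nonzero(p["range_z"]>0)
pts=[]
for v in range(60,200):
    for u in range(130,260):
        if p["range_z"][v,u]>0:
            w=atdepth(p,(u,v)); 
            if .6<w[0]<.85 and .03<w[1]<.3: pts.append(w)
P=np.array(pts);
for x in np.arange(.62,.82,.02):
    print(round(x,2),[int(1000*max([q[2] for q in P if abs(q[0]-x)<.01 and abs(q[1]-y)<.01],default=-1)) for y in np.arange(.04,.26,.02)])
o=telemetry.get_obs();print(o["joint_pos"],o["tool_pos"])
E
```

```text
top tilt 0.0 plate [ 0.5573 -0.0177  0.1212] -120.1 rel mm,rad [-0.5784 -0.0254 -0.0004]
    round err mm -0.5568029950087023 -0.030616557714537862
    slot err mm -0.5999339374172834 -0.030607256323136767
top tilt 0.05 plate [ 0.5573 -0.0178  0.1203] -120.7 rel mm,rad [-0.6122 -0.1246 -0.0013]
    round err mm -0.5458870058361391 -0.14056171672645235
    slot err mm -0.6784469651328102 -0.14047385597380924
keeper_knob 0.74 [0.6145 0.0427 0.07  ] [63.5172 53.0019 70.    ]
keeper_pivot 0.52 [ 0.6376 -0.0122  0.07  ] [79.7729 -4.3508 70.    ]
side tilt 0.0 plate [ 0.558  -0.0223  0.1199] -91.2 rel mm,rad [-0.4332 -4.6868 -0.0017]
    round err mm -0.347979408648305 -4.707341714141357
    slot err mm -0.5183784363115453 -4.707196534892837
side tilt 0.05 plate [ 0.5583 -0.0259  0.1179] -91.2 rel mm,rad [-0.634  -8.2634 -0.0037]
    round err mm -0.4511371804052686 -8.307605740462904
    slot err mm -0.8170260215173428 -8.30693636500233
keeper_knob 0.57 [0.6228 0.0527 0.07  ] [72.9773 61.9104 70.    ]
keeper_knob 0.53 [ 0.5851 -0.4272  0.07  ] [ -22.6465 -409.8748   70.    ]
keeper_pivot 0.58 [ 0.5723 -0.1338  0.07  ] [   0.2347 -117.1147   70.    ]
keeper_pivot 0.49 [ 0.6415 -0.0199  0.07  ] [ 82.6648 -12.4565  70.    ]
14.85
0.62 [86, 85, 24, 24, 23, 4, 4, 5, 3, 7, 5]
0.64 [54, 24, 23, 24, 22, 3, 3, 5, 5, 5, 4]
0.66 [23, 4, 3, 4, 3, 3, 3, 4, 5, 4, 3]
0.68 [5, 3, 5, 5, 4, 3, 4, 4, 4, 5, 4]
0.7 [5, 5, 5, 3, 4, 4, 3, 4, 4, 4, 2]
0.72 [3, 4, 5, 4, 4, 31, 39, 40, 42, 36, 31]
0.74 [54, 6, 2, 5, 3, 38, 175, 188, 188, 176, 34]
0.76 [54, 2, 4, 3, 2, 35, 177, 199, 200, 176, 35]
0.78 [54, 52, 4, 4, 5, 36, 38, 123, 179, 37, 3]
0.8 [54, 54, 5, 3, 3, 43, 146, 149, 146, -1000, 0]
[ 49.82533749  10.06025746 -23.87232922   0.15650299 -55.84586369
  47.02781472] [0.46427394 0.25125451 0.15475818]
```

View pics/side9_f.png

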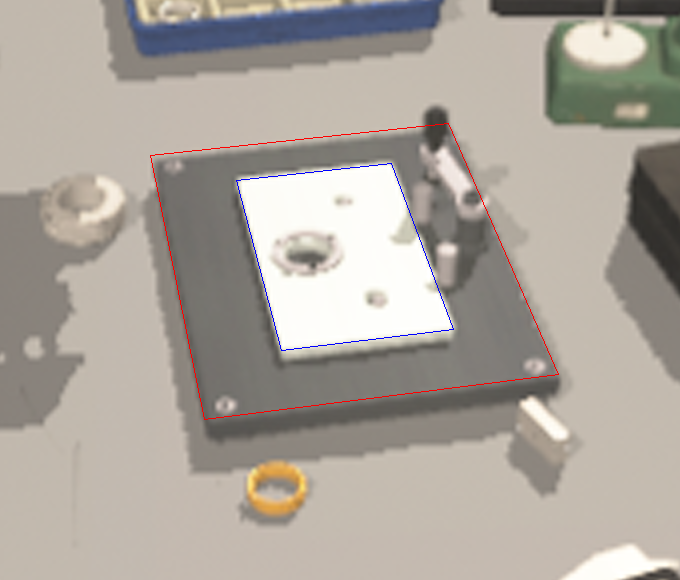

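View pics/top9_f.png

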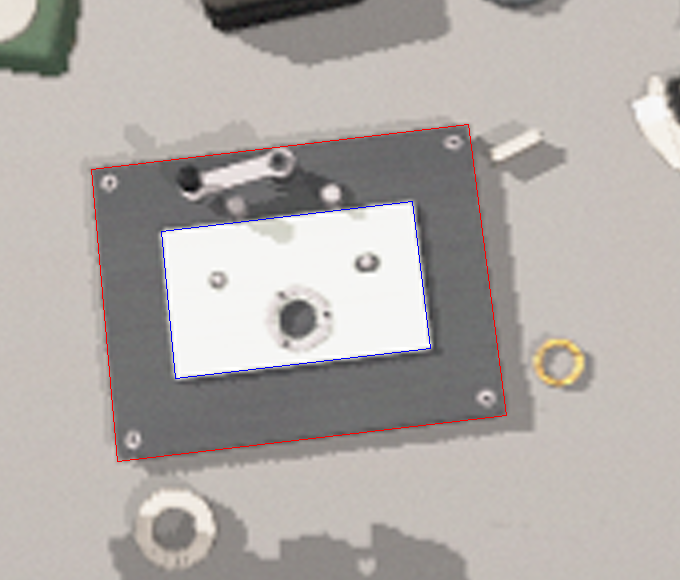

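```bash
cat > arc.py <<'E'
# arc.py off rad z th0 th1 n : rows relative to current pose; pusher TCP in keeper frame
import sys
from h import *
from scipy.spatial.transform import Rotation as R
F=np.array([.5579,-.0176]);A=.1216
o=telemetry.get_obs();Rt=R.from_euler("xyz",o["orientation"],degrees=True);p=np.array(o["tool_pos"])
def pose(off,rad,z,th):
    x=80-rad*np.sin(th)+off*np.cos(th); y=rad*np.cos(th)+off*np.sin(th)
    x,y=x/1e3,y/1e3;c,s=np.cos(A),np.sin(A)
    return np.array([F[0]+c*x-s*y,F[1]+s*x+c*y,z/1e3]),R.from_euler("xyz",[180,0,np.degrees(A+th)],degrees=True)
off,rad,z,t0,t1=map(float,sys.argv[1:6]);n=int(sys.argv[6])
print("t",o["clock"],"F",np.round(o["force"],1),"q",np.round(o["joint_pos"],0))
for th in np.linspace(t0,t1,n):
    w,g=pose(off,rad,z,th)
    print(round(th,3),np.round(Rt.inv().apply(w-p),4),np.round((Rt.inv()*g).as_rotvec(degrees=True),1),np.round(w,3))
E
python3 - <<'E'
from fit import *
p=snapshot("top")
def fx(w): d=Rz(-FX[2])@(w-[FX[0],FX[1],0]);return np.round(d*1e3,1)
g=cv2.cvtColor(p["img"],cv2.COLOR_RGB2GRAY)
print(g[154:168,200:216])
for r in models.cut_out("keeper_knob",p)[:1]:print(r["conf"],r["uv"])
print("knob top",fx(atz(p,(207,160),.083)),"pivot",fx(atz(p,((640+281)/4,(460+160)/4),.058)))
# plate depth plane
a=[]
for v in range(165,212):
    for u in range(198,270):
        w=atdepth(p,(u,v));f=fx(w)
        if abs(f[0])<46 and 40<abs(f[1])<82 and p["range_z"][v,u]>0 and np.hypot(f[0]-12,abs(f[1])-50)>13: a.append(f)
a=np.array(a);M=np.c_[a[:,:2],np.ones(len(a))];print("plane slopes,z",np.linalg.lstsq(M,a[:,2],rcond=None)[0],len(a))
E
python3 arc.py 27 50 62 0.15 0.15 1
```

```text
[[175 172 138 154 138 134 134 119 120 104 101 102  97 102  97  98]
 [105 107 104 103 101 100 102 101 101 101  99  98 100 100  97  97]
 [ 96  98  98  98  96  95  80  69  80  98  98  97 100  99  97  90]
 [ 94  97  95  96  93  59  51  48  48  71  99  96 110 152 179 225]
 [ 95  97  97  96  85  66  51  50  51  78 153 183 226 223 224 227]
 [104  97  97  94  73  67  55  55  51  69 157 225 226 227 228 226]
 [107 106  97  94  68  50  55  54  39  51 135 226 227 224 224 225]
 [108 106 103  98 102  50  44  38  34  41 104 172 173 173 174 189]
 [107 106 106 105 110 113  23  29  32  97 189 178 177 177 155 127]
 [109 107 108 107 109 147 230 181 148 185 176 139 115 104 101  97]
 [106 104 108 105 107 104 126 192 206 174 109  96 107 102  72  79]
 [107 104 107 104 109 105 106 109 107  79  87 107 102  76  70  72]
 [107 108 109 106 108 107 109 106 109 110 109 106  82  81  77  70]
 [108 112 110 109 107 107 109 106 108 105 108 107 103  82  82  80]]
0.51 [220.5, 159.0]
knob top [67.2 56.  83. ] pivot [79.5 -3.  58. ]
plane slopes,z [-5.37008122e-03  1.46505693e-03  2.83197999e+01] 926
t 15.0 F [ 0.1 -0.   0. ] q [ 50.  10. -24.   0. -56.  47.]
0.15 [0.159  0.2248 0.0934] [-0.  -0.3 -8.6] [0.65  0.048 0.062]
```

Call:
jog_arm(
  targets="0.032 0.045 0.005 0 0 0 -1; 0.064 0.09 0.01 0 0 0 -1; 0.096 0.135 0.015 0 0 -2 -1; 0.128 0.18 0.02 0 0 -5 -1; 0.157 0.22 0.03 0 0 -8.6 -1; 0.161 0.225 0.04 0 0 -8.6 -1; 0.161 0.225 0.06 0 0 -8.6 -1; 0.161 0.225 0.075 0 0 -8.6 -1",
)

```text
clock: 16.0
tool_pos: [0.6512, 0.0471, 0.0794]
orientation: [-180.0, -0.2, 15.5]
force: [-0.6, 0.0, 0.0]
opening: 0.0006
```

```bash
python3 arc.py 27 50 62 0.15 0.15 1; python3 arc.py 18 50 62 0.2 0.2 1;python3 arc.py 17 50 62 0.2 1.6 10
python3 - <<'E'
from h import *
p=snapshot("side");cv2.imwrite("pics/s10.png",cv2.resize(p["img"][80:260,180:380,::-1],None,fx=3.2,fy=3.2,interpolation=cv2.INTER_CUBIC))
E
```

```text
t 16.0 F [-0.6  0.   0. ] q [ 21.  25. -13.  -0. -52.  84.]
0.15 [-0.0012 -0.0007  0.0174] [-0.  -0.2 -0.1] [0.65  0.048 0.062]
t 16.0 F [-0.6  0.   0. ] q [ 21.  25. -13.  -0. -52.  84.]
0.2 [-0.0127 -0.0015  0.0174] [-0.  -0.2 -3. ] [0.639 0.045 0.062]
t 16.0 F [-0.6  0.   0. ] q [ 21.  25. -13.  -0. -52.  84.]
0.2 [-0.0137 -0.0015  0.0174] [-0.  -0.2 -3. ] [0.638 0.045 0.062]
0.356 [-0.0217 -0.0031  0.0173] [ -0.   -0.2 -11.9] [0.629 0.044 0.062]
0.511 [-0.0299 -0.0034  0.0173] [  0.   -0.2 -20.8] [0.621 0.042 0.062]
0.667 [-0.0381 -0.0025  0.0173] [  0.   -0.2 -29.7] [0.614 0.039 0.062]
0.822 [-0.046  -0.0003  0.0172] [  0.   -0.2 -38.6] [0.607 0.035 0.062]
0.978 [-0.0535  0.0031  0.0172] [  0.1  -0.2 -47.5] [0.6   0.03  0.062]
1.133 [-0.0604  0.0075  0.0172] [  0.1  -0.2 -56.4] [0.595 0.024 0.062]
1.289 [-0.0664  0.013   0.0172] [  0.1  -0.2 -65.4] [0.591 0.017 0.062]
1.444 [-0.0716  0.0194  0.0171] [  0.1  -0.2 -74.3] [0.587 0.009 0.062]
1.6 [-0.0757  0.0265  0.0171] [  0.1  -0.2 -83.2] [0.585 0.001 0.062]
```

View pics/s10.png

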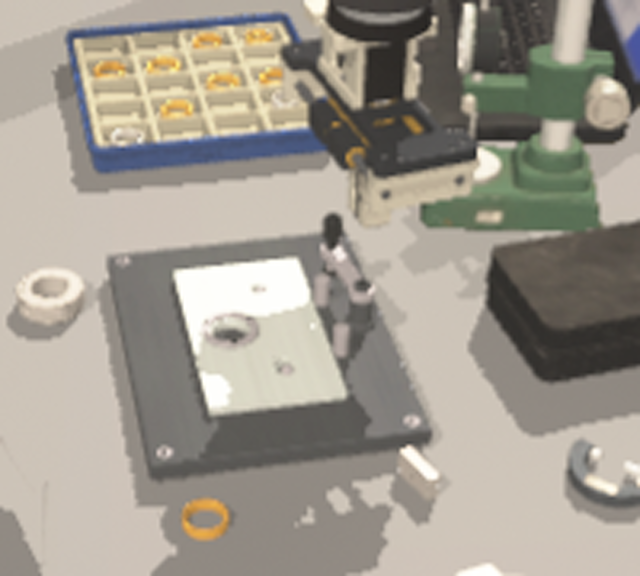

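```bash
python3 - <<'E'
s=open('arc.py').read()
a=s.index("def pose");b=s.index("off,rad,z")
s=s[:a]+'''def pose(off,rad,z,th):
    ph=min(th,1.0);kx=80-58*np.sin(th);ky=58*np.cos(th);l=rad-58
    x=kx+off*np.cos(ph)-l*np.sin(ph);y=ky+off*np.sin(ph)+l*np.cos(ph)
    x,y=x/1e3,y/1e3;c,s=np.cos(A),np.sin(A)
    return np.array([F[0]+c*x-s*y,F[1]+s*x+c*y,z/1e3]),R.from_euler("xyz",[180,0,np.degrees(A+ph)],degrees=True)
'''+s[b:]
open('arc2.py','w').write(s)
E
python3 arc2.py 17 53 62 0.1 0.8 6
```

```text
File "arc2.py", line 12
    off,rad,z,th):
                ^
SyntaxError: unmatched ')'
```

```bash
python3 - <<'E'
s=open('arc.py').read()
a=s.index("def pose");b=s.index("off,rad,z,t0")
s=s[:a]+'''def pose(off,rad,z,th):
    ph=min(th,1.0);kx=80-58*np.sin(th);ky=58*np.cos(th);l=rad-58
    x=kx+off*np.cos(ph)-l*np.sin(ph);y=ky+off*np.sin(ph)+l*np.cos(ph)
    x,y=x/1e3,y/1e3;c,s=np.cos(A),np.sin(A)
    return np.array([F[0]+c*x-s*y,F[1]+s*x+c*y,z/1e3]),R.from_euler("xyz",[180,0,np.degrees(A+ph)],degrees=True)
'''+s[b:]
open('arc2.py','w').write(s)
E
python3 arc2.py 17 53 62 0.1 0.8 6
```

```text
t 16.05 F [-1.5  0.3 -2.5] q [ 21.  25. -13.  -0. -52.  84.]
0.1 [-0.0075 -0.0024  0.0154] [-0.  -0.1  2.8] [0.642 0.048 0.062]
0.24 [-0.015  -0.0046  0.0154] [-0.  -0.1 -5.2] [0.634 0.048 0.062]
0.38 [-0.0227 -0.0058  0.0154] [ -0.   -0.1 -13.3] [0.627 0.047 0.062]
0.52 [-0.0304 -0.0058  0.0154] [ -0.   -0.1 -21.3] [0.619 0.045 0.062]
0.66 [-0.0382 -0.0048  0.0154] [ -0.   -0.1 -29.3] [0.612 0.042 0.062]
0.8 [-0.0457 -0.0027  0.0153] [ -0.   -0.1 -37.3] [0.605 0.038 0.062]
```

Call:
jog_arm(
  targets="0 0 0.008 0 0 0 -1; 0 0 0.0165 0 0 0 -1; -0.0075 -0.0024 0.0165 0 0 0 -1; -0.0135 -0.0046 0.0165 0 0 -3 -1; -0.019 -0.0055 0.0165 0 0 -8 -1; -0.0235 -0.0058 0.0165 0 0 -13 -1; -0.027 -0.0058 0.0165 0 0 -17 -1; -0.0304 -0.0058 0.0165 0 0 -21 -1",
)

```text
clock: 17.05
tool_pos: [0.6193, 0.0451, 0.0616]
orientation: [180.0, -0.2, 36.6]
force: [1.8, -0.2, -0.9]
opening: 0.0006
```

```bash
python3 arc2.py 17 53 62 0.5 1.57 9
python3 - <<'E'
from h import *
p=snapshot("side");cv2.imwrite("pics/s11.png",cv2.resize(p["img"][80:260,180:380,::-1],None,fx=3.2,fy=3.2,interpolation=cv2.INTER_CUBIC))
E
```

```text
t 17.05 F [ 1.8 -0.2 -0.9] q [ 22.  24. -18.  -0. -48. 105.]
0.5 [ 0.0007  0.0006 -0.0004] [ 0.  -0.2  1. ] [0.62  0.045 0.062]
0.634 [-0.0065 -0.0013 -0.0004] [ 0.  -0.2 -6.7] [0.613 0.042 0.062]
0.768 [-0.0138 -0.0023 -0.0004] [  0.   -0.2 -14.3] [0.607 0.039 0.062]
0.901 [-0.0213 -0.0022 -0.0004] [  0.   -0.2 -22. ] [0.601 0.034 0.062]
1.035 [-0.0285 -0.0006 -0.0005] [  0.1  -0.2 -27.6] [0.596 0.029 0.062]
1.169 [-0.035   0.0037 -0.0005] [  0.1  -0.2 -27.6] [0.593 0.021 0.062]
1.302 [-0.0408  0.0088 -0.0005] [  0.1  -0.2 -27.6] [0.592 0.014 0.062]
1.436 [-0.0459  0.0146 -0.0005] [  0.1  -0.2 -27.6] [0.591 0.006 0.062]
1.57 [-0.0502  0.0211 -0.0005] [  0.1  -0.2 -27.6] [ 0.592 -0.002  0.062]
```

View pics/s11.png

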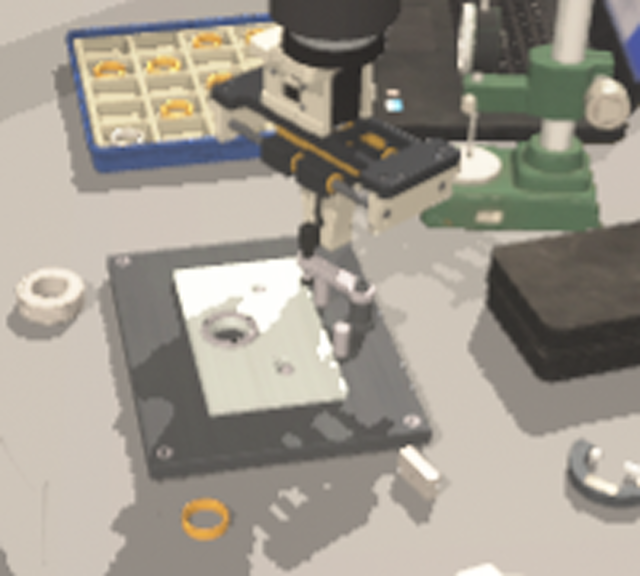

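Call:
jog_arm(
  targets="-0.0065 -0.0013 0 0 0 -6.7 -1; -0.0138 -0.0023 0 0 0 -14.3 -1; -0.0213 -0.0022 0 0 0 -22 -1; -0.0285 -0.0006 0 0 0 -27.6 -1; -0.035 0.0037 0 0 0 -27.6 -1; -0.0408 0.0088 0 0 0 -27.6 -1; -0.0459 0.0146 0 0 0 -27.6 -1; -0.0495 0.02 0 0 0 -27.6 -1",
)

```text
clock: 18.1
tool_pos: [0.5913, -0.0013, 0.0614]
orientation: [179.9, -0.1, 64.4]
force: [-1.8, 0.5, 0.3]
opening: 0.0006
```

```bash
python3 arc2.py 17 53 62 1.57 1.57 1
python3 - <<'E'
from h import *
p=snapshot("side");cv2.imwrite("pics/s12.png",cv2.resize(p["img"][80:260,180:380,::-1],None,fx=3.2,fy=3.2,interpolation=cv2.INTER_CUBIC))
p=snapshot("top");cv2.imwrite("pics/t12.png",cv2.resize(p["img"][115:260,160:330,::-1],None,fx=4,fy=4,interpolation=cv2.INTER_CUBIC))
E
```

```text
t 18.1 F [-1.8  0.5  0.3] q [ 19.  22. -22.  -0. -46. 136.]
1.57 [-0.0003  0.0005 -0.0006] [ 0.1 -0.1  0.1] [ 0.592 -0.002  0.062]
```

View pics/s12.png

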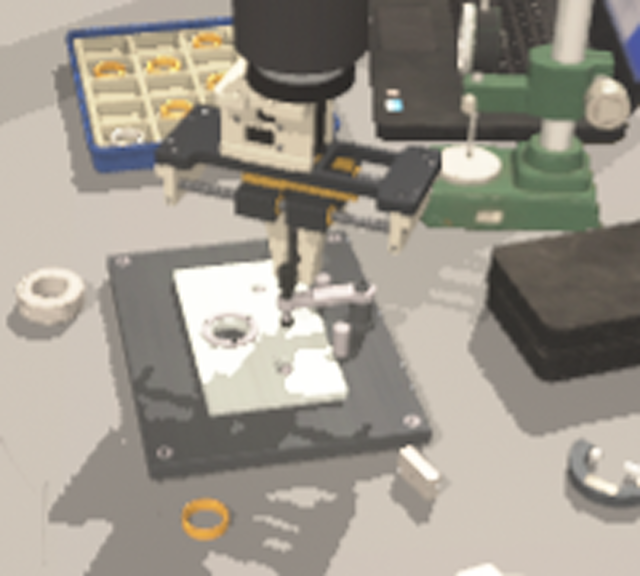

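View pics/t12.png

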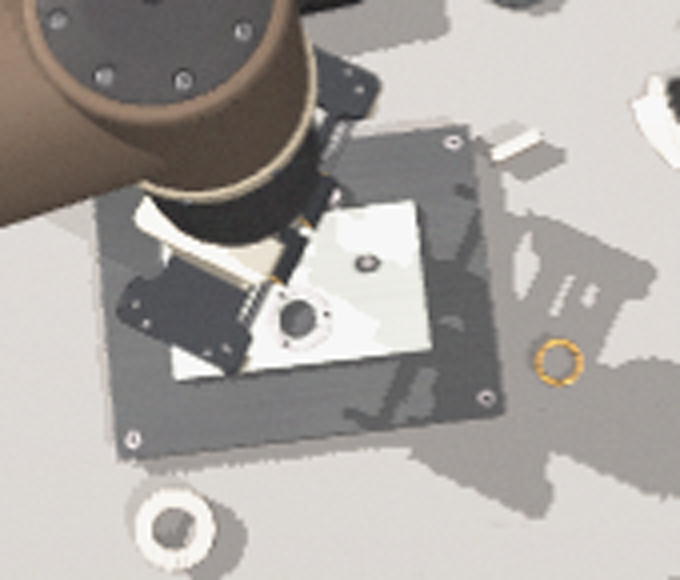

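Call:
jog_arm(
  targets="-0.001 0.001 0 0 0 0 -1; -0.0015 0.0015 0 0 0 0 -1; -0.0015 0.0015 0 0 0 0 -1; 0.01 0 0 0 0 0 -1; 0.03 0 -0.01 0 0 0 -1; 0.05 0 -0.05 0 0 0 -1; 0.08 0 -0.09 0 0 0 -1; 0.11 0 -0.11 0 0 0 -1",
)

```text
clock: 19.2
tool_pos: [0.6409, 0.0996, 0.1755]
orientation: [179.7, -0.3, 64.4]
force: [1.1, -0.7, -0.2]
opening: 0.0002
```

Call:
jog_arm(
  targets="0.05 -0.01 0 0 0 0 -1; 0.1 -0.03 0 0 0 0 -1; 0.14 -0.05 0 0 0 0 -1; 0.17 -0.07 0 0 0 0 -1; 0.18 -0.08 0 0 0 0 -1; 0.18 -0.08 0 0 0 0 -1; 0.18 -0.08 0 0 0 0 -1; 0.18 -0.08 0 0 0 0 -1",
)

```text
clock: 20.2
tool_pos: [0.647, 0.2954, 0.1764]
orientation: [179.7, -0.3, 64.3]
force: [-0.3, 0.3, 1.4]
opening: 0.0003
```

```bash
python3 see.py 13 0 .558,-.018,.122
python3 - <<'E'
from fit import *
def fx(w): d=Rz(-FX[2])@(w-[FX[0],FX[1],0]);return np.round(d*1e3,1)
p=snapshot("top")
for r in models.spot_point("keeper_knob",p)[:1]:print(r,fx(atz(p,r["uv"],.07)))
a=[]
for v in range(165,212):
    for u in range(198,270):
        w=atdepth(p,(u,v));f=fx(w)
        if abs(f[0])<46 and 40<abs(f[1])<82 and p["range_z"][v,u]>0 and np.hypot(f[0]-12,abs(f[1])-50)>13: a.append(f)
a=np.array(a);M=np.c_[a[:,:2],np.ones(len(a))];print("plane slopes,z",np.linalg.lstsq(M,a[:,2],rcond=None)[0],len(a))
print(telemetry.get_obs())
E
```

```text
top tilt 0.0 plate [ 0.5573 -0.0179  0.122 ] -108.8 rel mm,rad [-0.6275 -0.269   0.0004]
    round err mm -0.6482597997525978 -0.26398231767877434
    slot err mm -0.6067147595124389 -0.26397368772655483
keeper_knob 0.54 [ 0.5745 -0.015   0.07  ] [16.7711  0.5287 70.    ]
keeper_pivot 0.73 [ 0.6443 -0.0103  0.07  ] [86.6197 -3.2461 70.    ]
side tilt 0.0 plate [ 0.5584 -0.0237  0.1181] -72.0 rel mm,rad [-0.2576 -6.0906 -0.0035]
    round err mm -0.08074357060463377 -6.13333670317575
    slot err mm -0.4346220208550786 -6.132710551427671
keeper_knob 0.55 [ 0.5807 -0.0214  0.07  ] [22.189  -6.5676 70.    ]
keeper_knob 0.17 [ 0.5573 -0.0347  0.07  ] [ -2.6618 -16.9424  70.    ]
keeper_pivot 0.71 [ 0.6343 -0.0145  0.07  ] [76.1951 -6.1668 70.    ]
20.5
{'uv': [252.6, 180.8], 'conf': 0.68} [  2.2 -53.2  70. ]
plane slopes,z [ 7.40338834e-04 -2.89923331e-04  2.83945359e+01] 928
{'clock': 20.6, 'joint_pos': array([ 40.33795637,  25.42900354,   1.438133  ,   0.16128783,
       -65.61131605, 113.96047018]), 'qvel': array([ 0.14906601,  0.05103039,  0.08453964, -0.07705399,  0.05031396,
       -0.0161106 ]), 'tau': array([-8.12453055e-02, -6.39740181e+01,  2.85651398e+01,  6.67386129e+00,
        7.76917278e-02, -1.73892636e-04]), 'tool_pos': array([0.64669652, 0.29627804, 0.17608283]), 'orientation': array([179.70382016,  -0.30361103,  64.36530106]), 'force': array([-0.20190536, -0.69603826, -0.66652055]), 'moment': array([-0.04421722, -0.02913581,  0.02549911]), 'opening': 0.0005414542590740866}
```

View pics/top13_f.png

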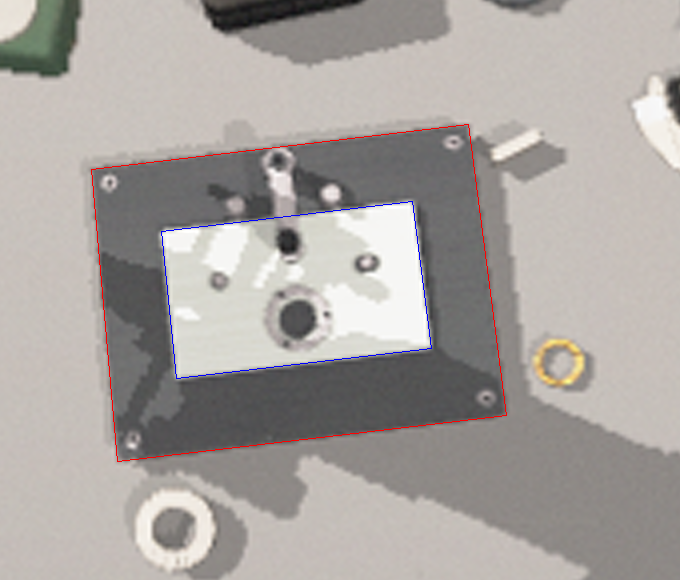

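View pics/side13_f.png

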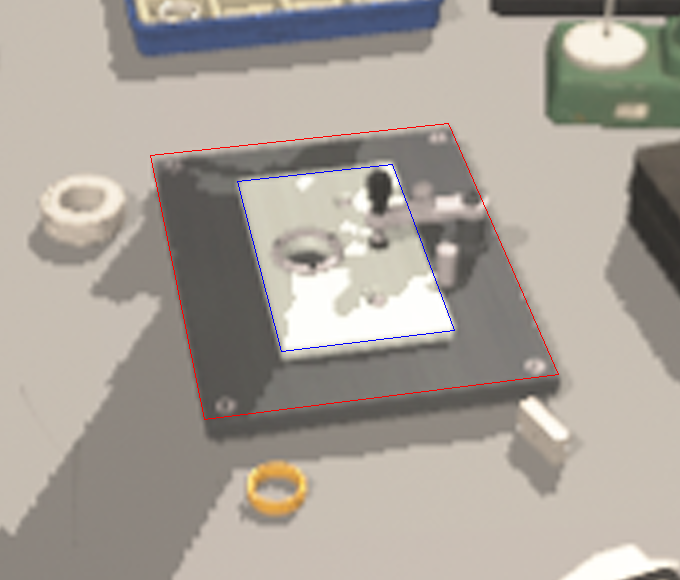

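```bash
python3 -c "
from h import *
print(job.close_job())"
```

```text
the job is handed in; nothing more can be done
None
```

The nest plate is seated flat over both dowels, the keeper stands squarely over it, and the job is handed in (the robot's clock read about 20.6 s just before). There was no verdict to read back.

**What I did:** I squared the plate with the two open fingertips on its front edge. I then pushed it sideways with the shut fingers, and pushed the front edge again until it dropped over the dowels. After that I pushed the knob round in an arc and backed the arm off to rest about 0.3 m clear.

**Last checks:**
- **Plate position:** in the top picture the round hole is 0.7 mm and the slot 0.7 mm from their dowels, and both dowels show in their openings.
- **Plate flatness:** the depth reading gives a slope under 0.001 rad and a top face at 28.4 mm, where 28 mm is expected.
- **Keeper:** it lies along the fixture's -x axis, at about 1.57 rad by eye from the top picture.
- **Bystanders:** the ring gauge, loose ring and gauge block look unmoved. I never moved near the marker and screwdriver, but did not measure them at the end.

**What disagreed:**
- **Side camera:** its plate fit was 5 to 6 mm off in y against a fixture position I had taken from the top camera. That view is weak in this direction, so I trusted the top picture and the dowels showing in the openings.
- **Knob detector:** one late reading placed the knob on the slot's dowel. I rejected it, because the picture shows the knob on the keeper's end.

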